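Line up the sample jars by height on the bench rail

ROBOT

A 6-joint arm with a two-finger parallel gripper is mounted at the origin on the work surface. World frame = base frame: x ahead of the robot, y to its left, z up, the work surface at z = 0. Lengths are in m, angles in rad, forces in N, time in s.
With the tool pointing down it reaches from about 0.225 to 0.875 m from the base axis. Payload 3.4 kg.
Tool frame: the origin (TCP) lies on the centre line of the jaws, within the pads' length; the fingertips stand 19 mm ahead of it and the grasp point (between the pads) is the TCP; z points along the fingers, y is the direction in which the jaws open and shut (so a half turn about z gives the same grasp; the last joint's range is limited). The gripper opens to 85 mm and grips with 20 to 120 N. Pads are 22 mm wide; open, the fingers measure 114 mm over their backs; the gripper's body (76 mm by 85 mm) begins 54 mm behind the grasp point. The pads swing forward as they close: fully open they stand 13 mm farther back than shut.
Start: joints at [1.178, 0.276, 1.505, -0, 1.361, -0.121], TCP at [0.154, 0.554, 0.25] pointing down, gripper open.
Joint ranges: [-2.89, 2.89], [-0.75, 2.08], [0.22, 2.7], [-1.18, 4.32], [0.11, 2.71], [-2.7, 2.7]. Speed limits (rad/s): [2.57, 2.57, 3.14, 3.14, 3.14, 3.14].

INTERFACE

Orientations are given as a unit quaternion [w, x, y, z].
In Python, from rig import monitor, eyes, manip, models gives the robot as it stands.
- The arm moves only by the tool send_rows, never from a script. Its argument "deltas" is a list of rows, each an object with "dp": the shift along the world's x, y, z each as a share of 0.12 m, from -1 to 1, a list of three; "rotation": the turn, a rotation vector about the world's x, y, z each as a share of 0.5 rad, from -1 to 1, a list of three. In form: [{"dp": [dx, dy, dz], "rotation": [rx, ry, rz]}, ...]. A call has 1 to 12 rows; each row is the pose to reach, as a shift and turn from the pose commanded when the call began; what a row does not reach only later rows make up. A row lasts 1/12 s, in which the tool goes at most 41.7 mm and 7.16 degrees, less where a joint would pass 70% of its speed; a pose out of reach is approached as far as the arm can. A call with a number of a shift or a turn outside -1 to 1 is refused whole. A call with a gripper value outside its range is refused whole. "fingers" is the closure, from -1 (fully open) to 1 (shut), set as the call begins (left out, the last holds). The fingers move at their own pace and stop on an object; "grip_force" is the grip in N (left out, the last holds). Time passes only in rows, so rows that repeat a pose let the fingers close. It gives the time, the measured TCP pose, the force and the opening at its end, in the units of the state.
- monitor.get_state(): the state, without advancing time (a new reading comes with each control period).
- eyes.get_image(name): name is "scene" or "top" or "wrist"; returns a dict with "color" (384x512x3 uint8, red, green, blue), "depth" (384x512 float32, m along the optical axis (not along the pixel's ray), 0 where there is no reading), "mtx" (3x3 intrinsics, pixels), "rvec" (rotation vector, rad) and "tvec" (3), from world to camera coordinates, as OpenCV has them. Camera axes: x right, y down, z forward; pixel columns grow to the right and rows downward; lengths in m; the calibration is good to about 2 mm. A picture is of the moment at which its call begins.
- manip.sign_off(): hands the job in, once; it reports no verdict.
Trained networks look in a picture, given as the dict that the camera call returned (one of the last four; its "shot" number tells which), for a name from the list of things; names that differ only in an ending like _2 or _b are one class to them, and where a whole thing is asked for, a point or a joint stands for the part that bears it (a point fixed in the world has none). Each returns a list of dicts, best first, with "score" (0 to 1); they miss things now and then, are a little off and sometimes report something else, mostly with a low value. They report only what shows in the picture. A call takes as long as a camera call. They do not tell look-alikes from the thing itself.
- models.find_in(name, picture): "box" ([left, top, right, bottom] in pixels, round what is visible of it).
The state is a dict: "clock": time; "qpos": joint angles; "qd": joint speeds; "effort": joint torques, N m; "position": TCP position; "ee_rot": TCP orientation; "contact_force": force on the tool from outside, world axes, zero at the start; "moment": the same for the moment, N m; "width": finger opening in m.
Only numpy, scipy, OpenCV 4.12 (cv2) and the standard library are available. Lean on these libraries where they do the work, as an engineer would, in place of code of your own. Each camera call takes 0.05 s, during which the arm holds its last target.

TASK

Line the four blue-capped sample jars up by height on the rail: one jar standing upright in the middle of each round black pad, the shortest on the pad next to the upright steel end stop and then taller and taller to the tallest at the other end. Keep the jars upright all the way and leave the tube in its cone-footed stand where it is.

Things in the scene. Friction and masses are not known exactly. Their poses are not given: they have to be found in the camera images.
- jar_c_center (a point): The shortest of four closed, upright, white plastic sample jars with blue screw caps: a plain round cylinder 38 mm in diameter and 42 mm tall in all (the top 14 mm is the cap, of the same diameter). The point is the jar's centre, on its axis half-way up (21 mm above its underside); z is the jar's axis, up. It starts loose on the bench (surface at z = 0), weighs about 50 g (70 to 140 percent of that) and is best gripped from above, across its sides, in its upper half.
- jar_a_center (a point): The second shortest of four closed, upright, white plastic sample jars with blue screw caps: a plain round cylinder 44 mm in diameter and 53 mm tall in all (the top 14 mm is the cap, of the same diameter). The point is the jar's centre, on its axis half-way up (26.5 mm above its underside); z is the jar's axis, up. It starts loose on the bench (surface at z = 0), weighs about 70 g (70 to 140 percent of that) and is best gripped from above, across its sides, in its upper half.
- jar_d_center (a point): The second tallest of four closed, upright, white plastic sample jars with blue screw caps: a plain round cylinder 50 mm in diameter and 64 mm tall in all (the top 14 mm is the cap, of the same diameter). The point is the jar's centre, on its axis half-way up (32 mm above its underside); z is the jar's axis, up. It starts loose on the bench (surface at z = 0), weighs about 100 g (70 to 140 percent of that) and is best gripped from above, across its sides, in its upper half.
- jar_b_center (a point): The tallest of four closed, upright, white plastic sample jars with blue screw caps: a plain round cylinder 56 mm in diameter and 75 mm tall in all (the top 14 mm is the cap, of the same diameter). The point is the jar's centre, on its axis half-way up (37.5 mm above its underside); z is the jar's axis, up. It starts loose on the bench (surface at z = 0), weighs about 140 g (70 to 140 percent of that) and is best gripped from above, across its sides, in its upper half.
- pad_1: Flat round black rubber pad, 64 mm in diameter and 3 mm thick, fixed on a low flat aluminium rail (84 x 400 mm, 12 mm high, lying on the bench beyond the jars). Origin: centre of its underside, 12 mm above the bench; its top, on which a jar stands, is 15 mm above the bench. The four pads form a straight row pad_1, pad_2, pad_3, pad_4 in this order, 80 mm from centre to centre; y points along the row from pad_1 to pad_4, z up. It is one of the two end pads of the row.
- pad_2: Flat round black rubber pad, 64 mm in diameter and 3 mm thick, fixed on a low flat aluminium rail (84 x 400 mm, 12 mm high, lying on the bench beyond the jars). Origin: centre of its underside, 12 mm above the bench; its top, on which a jar stands, is 15 mm above the bench. The four pads form a straight row pad_1, pad_2, pad_3, pad_4 in this order, 80 mm from centre to centre; y points along the row from pad_1 to pad_4, z up. It is one of the two inner pads.
- pad_3: Flat round black rubber pad, 64 mm in diameter and 3 mm thick, fixed on a low flat aluminium rail (84 x 400 mm, 12 mm high, lying on the bench beyond the jars). Origin: centre of its underside, 12 mm above the bench; its top, on which a jar stands, is 15 mm above the bench. The four pads form a straight row pad_1, pad_2, pad_3, pad_4 in this order, 80 mm from centre to centre; y points along the row from pad_1 to pad_4, z up. It is one of the two inner pads.
- pad_4: Flat round black rubber pad, 64 mm in diameter and 3 mm thick, fixed on a low flat aluminium rail (84 x 400 mm, 12 mm high, lying on the bench beyond the jars). Origin: centre of its underside, 12 mm above the bench; its top, on which a jar stands, is 15 mm above the bench. The four pads form a straight row pad_1, pad_2, pad_3, pad_4 in this order, 80 mm from centre to centre; y points along the row from pad_1 to pad_4, z up. It is one of the two end pads of the row.
- end_stop: Upright bare steel end stop, a plate 84 mm across the rail, 16 mm thick and 50 mm high, fixed on the rail at one end of the row, beyond pad_1 in some starts and beyond pad_4 in others, its centre 70 mm from that end pad's centre; its top is 62 mm above the bench. (The other end has only a flat aluminium strip 4 mm high.) Origin: centre of its underside, 12 mm above the bench; z up.
- tube_stand: Bystander, to be left alone: a white cone-footed stand holding one capped tube upright, foot 84 mm in diameter, 150 mm tall, blue cap, loose on the bench to the robot's right of the rail. Origin: centre of its underside; z up.
There are look-alikes about, which are no part of the job. Leave any orange look-alike of the part that bears jar_b_center alone.

How it is judged:
By the outcome, as a careful person would: the job done as asked, in the order asked, and still so for the second after the job is handed in, with the robot touching nothing.
It also fails if it takes over 112 s, if anything falls off the work surface, if the arm or the gripper's body presses on something with over 40 N, if the wrist force passes 120 N, or if a joint passes its speed limit or range.

## Working session

There is one attempt and no reset: what is moved stays moved. The work goes in short steps, Python scripts to look and compute and a tool call to move; the robot and the scene stay as the last step left them, time stands still between calls to the robot, and variables do not carry over. Pictures are saved under pics/ and viewed, and the job is handed in when it is done.

Besides the shell and the picture viewer there is one more tool, called after "Emit:" as name([rows], argument=value, ...), one row to a line, values as JSON. send_rows: Moves the arm, as the interface text tells. Its arguments: {"type":"object","properties":{"deltas":{"type":"array","items":{"type":"object","properties":{"dp":{"type":"array","items":{"type":"number"}},"rotation":{"type":"array","items":{"type":"number"}}}}},"fingers":{"type":"number"},"grip_force":{"type":"number"}},"required":["deltas"]}

```bash
mkdir -p pics; cat > h.py <<'E'
import numpy as np,cv2
from rig import monitor, eyes, manip, models
def world(im):
    d=im["depth"];K=im["mtx"];R,_=cv2.Rodrigues(np.array(im["rvec"],float));t=np.array(im["tvec"],float).reshape(3)
    v,u=np.mgrid[:d.shape[0],:d.shape[1]]
    P=np.stack([(u-K[0,2])/K[0,0]*d,(v-K[1,2])/K[1,1]*d,d],-1)
    return (P-t)@R
def save(im,n):cv2.imwrite("pics/"+n,cv2.cvtColor(im["color"],cv2.COLOR_RGB2BGR))
E
python3 - <<'E'
from h import *
print(monitor.get_state())
for n in("scene","top"):
    im=eyes.get_image(n);save(im,n+"1.png");np.savez(n+".npz",**{k:np.array(v) for k,v in im.items()})
    for m in("jar_a_center","pad_1","end_stop","tube_stand"):
        print(n,m,[(np.round(r["box"]).tolist(),round(r["score"],2)) for r in models.find_in(m,im)])
E
```

```text
{'clock': 0.0, 'qpos': array([ 1.17801959e+00,  2.76574360e-01,  1.50615443e+00, -1.41803826e-05,
        1.36071743e+00, -1.20980208e-01]), 'qd': array([ 0.0005287 , -0.00205441,  0.00013978,  0.00067783,  0.00195744,
        0.00055059]), 'effort': array([-2.74372978e-03, -4.16772079e+01, -2.45798439e+01, -3.53320929e-04,
        1.11383523e-02, -8.37332379e-06]), 'position': array([0.15416684, 0.55341437, 0.24944298]), 'ee_rot': array([-2.28754786e-04,  1.35478820e-01,  9.90779809e-01, -8.98131722e-04]), 'contact_force': array([ 0.2130218 , -0.01772099,  0.73110875]), 'moment': array([-0.03873142,  0.01174936,  0.02210996]), 'width': 0.08534855218281523}
scene jar_a_center [([329.0, 194.0, 354.0, 218.0], 0.61)]
scene pad_1 [([235.0, 222.0, 264.0, 248.0], 0.95), ([260.0, 250.0, 288.0, 276.0], 0.84), ([283.0, 276.0, 314.0, 308.0], 0.63), ([213.0, 199.0, 244.0, 226.0], 0.58)]
scene end_stop [([193.0, 169.0, 230.0, 201.0], 0.69), ([121.0, 102.0, 167.0, 161.0], 0.5)]
scene tube_stand [([124.0, 106.0, 167.0, 163.0], 0.77), ([378.0, 229.0, 418.0, 266.0], 0.74)]
top jar_a_center [([188.0, 217.0, 206.0, 230.0], 0.74)]
top pad_1 [([165.0, 138.0, 188.0, 161.0], 0.96), ([196.0, 142.0, 218.0, 165.0], 0.95), ([248.0, 151.0, 275.0, 171.0], 0.8), ([223.0, 148.0, 246.0, 168.0], 0.55), ([186.0, 214.0, 206.0, 233.0], 0.21)]
top end_stop [([280.0, 146.0, 289.0, 177.0], 0.63), ([222.0, 147.0, 241.0, 168.0], 0.62)]
top tube_stand [([349.0, 142.0, 387.0, 170.0], 0.88)]
```

View pics/scene1.png

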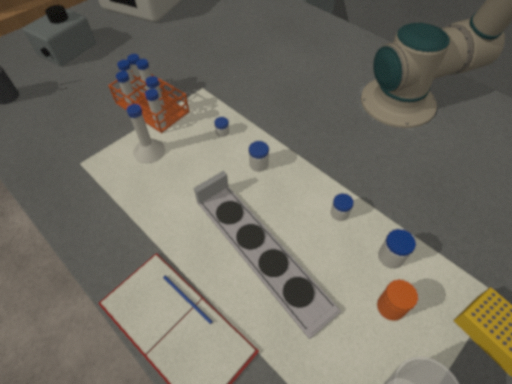

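View pics/top1.png

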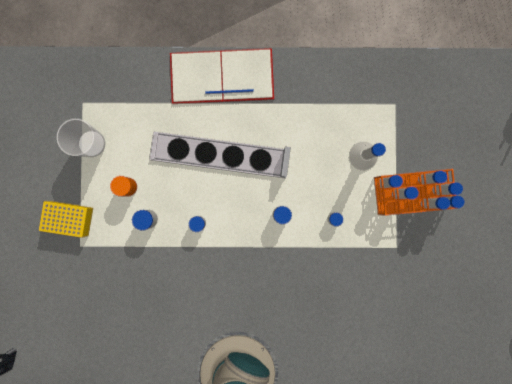

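```bash
cat > m.py <<'E'
from h import *
def blobs(im,mn=25):
    W=world(im);c=cv2.cvtColor(im["color"],cv2.COLOR_RGB2HSV)
    out=[]
    M=((c[...,0]>100)&(c[...,0]<130)&(c[...,1]>150)&(c[...,2]>60)).astype(np.uint8)
    n,l,s,ce=cv2.connectedComponentsWithStats(M)
    for i in range(1,n):
        if s[i,4]<mn: continue
        p=W[(l==i)&(im["depth"]>0)]
        zt=np.percentile(p[:,2],80); q=p[abs(p[:,2]-zt)<.005]
        if len(q)<5: continue
        (cx,cy),r=cv2.minEnclosingCircle(q[:,:2].astype(np.float32))
        out.append((ce[i].round(0),s[i,4],np.median(q[:,2]).round(4),q[:,:2].mean(0).round(4),np.round((cx,cy,r),4)))
    return out
E
python3 - <<'E'
from m import *
for n in("scene","top"):
    im=dict(np.load(n+".npz",allow_pickle=True))
    print(n)
    for b in blobs(im):print(*b)
    W=world(im);c=im["color"].astype(int)
    # pads: dark pixels with z 5..25mm
    M=((c.max(-1)<60)&(abs(W[...,2]-.015)<.012)).astype(np.uint8)
    k,l,s,ce=cv2.connectedComponentsWithStats(M)
    for i in range(1,k):
        if s[i,4]>150 and s[i,4]<1500:
            p=W[l==i];print("dark",ce[i].round(1),s[i,4],p.mean(0).round(4),np.median(p[:,2]).round(4),np.ptp(p,0).round(3))
    # end stop: z .045-.07 near
    for (x,y) in([(285,160)] if n=="top" else [(212,184)]):
        p=W[y-25:y+25,x-20:x+20].reshape(-1,3);q=p[(p[:,2]>.05)&(p[:,2]<.07)];print("stop",len(q),q.mean(0).round(4),np.ptp(q,0).round(3))
E
```

```text
scene
[130.  66.] 302 0.1178 [ 0.5208 -0.5535] [ 0.5283 -0.5521  0.0519]
[151.  81.] 66 0.1181 [ 0.5198 -0.4543] [ 0.52   -0.4558  0.0142]
[151.  94.] 65 0.1181 [ 0.5497 -0.4133] [ 0.5508 -0.4145  0.0147]
[133. 109.] 70 0.1502 [ 0.63   -0.3591] [ 0.629  -0.3596  0.0135]
[221. 122.] 49 0.042 [ 0.4456 -0.2723] [ 0.4455 -0.272   0.0131]
[259. 149.] 157 0.0644 [ 0.4583 -0.1191] [ 0.4578 -0.12    0.021 ]
[343. 202.] 204 0.0535 [0.4326 0.1187] [0.432  0.118  0.0196]
[401. 242.] 504 0.0755 [0.4443 0.2642] [0.4425 0.263  0.0269]
dark [ 9.  96.4] 157 [ 0.798  -0.8297  0.0152] 0.0155 [0.06  0.029 0.024]
dark [229.4 212.3] 408 [ 0.6138 -0.0608  0.0154] 0.0155 [0.057 0.057 0.008]
dark [250.3 236.2] 469 [0.6237 0.0181 0.0155] 0.0156 [0.057 0.059 0.008]
dark [273.1 262.7] 556 [0.6344 0.0974 0.0156] 0.0155 [0.058 0.058 0.008]
dark [298.2 291.7] 656 [0.6447 0.1763 0.0156] 0.0156 [0.059 0.058 0.008]
stop 304 [ 0.6054 -0.1297  0.0599] [0.084 0.026 0.016]
top
[230.  91.] 48 0.0218 [0.8094 0.0237] [0.8097 0.0245 0.0653]
[378. 149.] 118 0.1509 [ 0.6256 -0.3638] [ 0.6258 -0.364   0.016 ]
[439. 176.] 115 0
[... 223 characters left out ...]
] [ 0.5151 -0.4605  0.0164]
[450. 202.] 255 0.1193 [ 0.4909 -0.5622] [ 0.4898 -0.5629  0.0349]
[282. 215.] 223 0.0653 [ 0.4547 -0.1246] [ 0.4546 -0.1244  0.0232]
[142. 220.] 296 0.0761 [0.4389 0.2593] [0.4392 0.2592 0.0267]
[336. 219.] 122 0.0435 [ 0.4422 -0.2771] [ 0.4427 -0.2779  0.0178]
[196. 224.] 165 0.0538 [0.4276 0.113 ] [0.4276 0.1132 0.02  ]
dark [178.  148.6] 333 [0.6422 0.1728 0.0159] 0.0161 [0.059 0.059 0.014]
dark [205.4 152.3] 329 [0.6318 0.0935 0.0161] 0.016 [0.058 0.056 0.014]
dark [232.7 155.9] 332 [0.6216 0.0145 0.0158] 0.016 [0.059 0.055 0.014]
dark [260.1 159.6] 331 [ 0.6115 -0.0649  0.0161] 0.0159 [0.056 0.058 0.014]
stop 180 [ 0.6012 -0.1334  0.0628] [0.081 0.025 0.017]
```

The four blue-capped jars show in the top view at (142,220) b, 76 mm; (196,224) a, 54 mm; (282,215) d, 65 mm; and (336,219) c, 43 mm. The heights and radii match. The orange cylinder at (123,186) is the look-alike. The end stop is at (285,160), beyond the pad at (260,160). I'll go over jar b first and turn the jaws across the rail.

```bash
python3 - <<'E'
import cv2
a=cv2.imread("pics/top1.png")[130:250,100:360];cv2.imwrite("pics/crop1.png",cv2.resize(a,None,fx=3,fy=3,interpolation=2))
E
```

Emit:
send_rows([
  {"dp":[0.27,-0.27,0],"rotation":[0,0,-0.24]},
  {"dp":[0.53,-0.54,0],"rotation":[0,0,-0.48]},
  {"dp":[0.8,-0.81,0],"rotation":[0,0,-0.72]},
  {"dp":[0.8,-0.81,0],"rotation":[0,0,-0.95]},
], fingers=-1)

```text
clock: 0.83
position: [0.2533, 0.453, 0.2504]
ee_rot: [0.002, 0.369, 0.93, -0.001]
contact_force: [0.0, 0.4, 0.1]
width: 0.0851
```

Emit:
send_rows([
  {"dp":[0.27,-0.27,0],"rotation":[0,0,-0.24]},
  {"dp":[0.53,-0.54,0],"rotation":[0,0,-0.48]},
  {"dp":[0.8,-0.81,0],"rotation":[0,0,-0.72]},
  {"dp":[0.8,-0.81,0],"rotation":[0,0,-0.95]},
])

```text
clock: 1.17
position: [0.3499, 0.3558, 0.2505]
ee_rot: [0.002, 0.577, 0.816, -0.0]
contact_force: [-0.0, -1.0, -0.7]
width: 0.085
```

Emit:
send_rows([
  {"dp":[0.27,-0.27,0],"rotation":[0,0,-0.24]},
  {"dp":[0.53,-0.54,0],"rotation":[0,0,-0.48]},
  {"dp":[0.8,-0.81,0],"rotation":[0,0,-0.72]},
  {"dp":[0.8,-0.81,0],"rotation":[0,0,-0.95]},
  {"dp":[0.8,-0.81,0],"rotation":[0,0,-0.95]},
  {"dp":[0.8,-0.81,0],"rotation":[0,0,-0.95]},
])

```text
clock: 1.67
position: [0.4426, 0.2619, 0.2502]
ee_rot: [-0.0, 0.75, 0.661, -0.0]
contact_force: [0.1, 1.1, 0.2]
width: 0.0853
```

View pics/crop1.png

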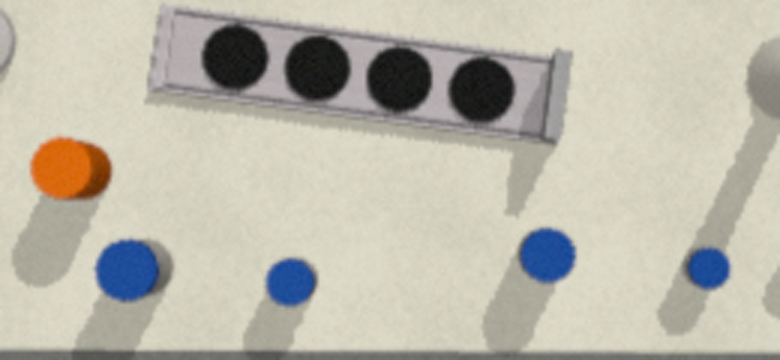

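The crop confirms four blue caps of different sizes, the orange look-alike at the upper left, and the stop to the right of the row. Next, a wrist view.

```bash
python3 - <<'E'
from m import *
im=eyes.get_image("wrist");save(im,"w1.png");np.savez("w.npz",**{k:np.array(v) for k,v in im.items()})
for b in blobs(im,100):print(*b)
W=world(im);c=im["color"].astype(int)
M=((c.max(-1)<60)&(abs(W[...,2]-.015)<.012)).astype(np.uint8)
k,l,s,ce=cv2.connectedComponentsWithStats(M)
for i in range(1,k):
    if s[i,4]>300:
        p=W[l==i];print("dark",ce[i].round(1),s[i,4],p.mean(0).round(4),np.ptp(p,0).round(3))
E
```

```text
[251. 172.] 2073 0.0752 [0.4393 0.2637] [0.4395 0.2631 0.0284]
[257. 277.] 882 0.0531 [0.4277 0.118 ] [0.4281 0.1175 0.0226]
dark [412.1 206.3] 1691 [0.6417 0.1756 0.0154] [0.065 0.063 0.006]
dark [403.  259.1] 1389 [0.632  0.097  0.0153] [0.064 0.063 0.006]
```

View pics/w1.png

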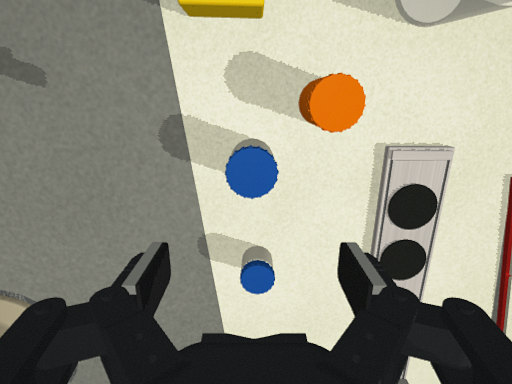

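The wrist view shows jar b's cap at (251,172), jar a's at (257,277), the orange one at (332,102), and two pads at (412,206) and (403,259). All of it agrees with the other cameras to 2–4 mm. I'll go down on jar b.

Emit:
send_rows([
  {"dp":[-0.02,0.01,-0.3],"rotation":[0,0,0]},
  {"dp":[-0.02,0.01,-0.6],"rotation":[0,0,0]},
  {"dp":[-0.02,0.01,-0.8],"rotation":[0,0,0]},
  {"dp":[-0.02,0.01,-0.8],"rotation":[0,0,0]},
])

```text
clock: 2.05
position: [0.4351, 0.2632, 0.1498]
ee_rot: [-0.002, 0.749, 0.663, -0.005]
contact_force: [-0.8, 0.2, -0.1]
width: 0.0857
```

Emit:
send_rows([
  {"dp":[0,0,-0.2],"rotation":[0,0,0]},
  {"dp":[0,0,-0.4],"rotation":[0,0,0]},
  {"dp":[0,0,-0.6],"rotation":[0,0,0]},
  {"dp":[0,0,-0.8],"rotation":[0,0,0]},
  {"dp":[0,0,-0.8],"rotation":[0,0,0]},
])

```text
clock: 2.47
position: [0.4374, 0.2637, 0.0562]
ee_rot: [-0.001, 0.749, 0.662, -0.003]
contact_force: [-0.7, 0.2, -0.4]
width: 0.0857
```

Emit:
send_rows([
  {"dp":[0,0,0]},
  {"dp":[0,0,0]},
  {"dp":[0,0,0]},
  {"dp":[0,0,0]},
  {"dp":[0,0,0]},
  {"dp":[0,0,0]},
  {"dp":[0,0,0]},
  {"dp":[0,0,0]},
  {"dp":[0,0,0]},
  {"dp":[0,0,0]},
], fingers=1, grip_force=30)

```text
validation failed for argument at $.de...
```

Emit:
send_rows([
  {"dp":[0,0,0],"rotation":[0,0,0]},
  {"dp":[0,0,0],"rotation":[0,0,0]},
  {"dp":[0,0,0],"rotation":[0,0,0]},
  {"dp":[0,0,0],"rotation":[0,0,0]},
  {"dp":[0,0,0],"rotation":[0,0,0]},
  {"dp":[0,0,0],"rotation":[0,0,0]},
  {"dp":[0,0,0],"rotation":[0,0,0]},
  {"dp":[0,0,0],"rotation":[0,0,0]},
  {"dp":[0,0,0],"rotation":[0,0,0]},
  {"dp":[0,0,0],"rotation":[0,0,0]},
], fingers=1, grip_force=30)

```text
clock: 3.3
position: [0.4413, 0.2646, 0.0606]
ee_rot: [0.0, 0.75, 0.661, 0.002]
contact_force: [-1.1, 1.6, 6.7]
width: 0.0553
```

Emit:
send_rows([
  {"dp":[0,0,0.1],"rotation":[0,0,0]},
  {"dp":[0,0,0.3],"rotation":[0,0,0]},
  {"dp":[0,0,0.5],"rotation":[0,0,0]},
  {"dp":[0,0,0.5],"rotation":[0,0,0]},
  {"dp":[0,0,0.5],"rotation":[0,0,0]},
  {"dp":[0,0,0.5],"rotation":[0,0,0]},
])

```text
clock: 3.8
position: [0.4394, 0.2632, 0.1181]
ee_rot: [-0.0, 0.75, 0.661, -0.0]
contact_force: [-0.6, 0.2, -2.4]
width: 0.0553
```

```bash
python3 - <<'E'
from m import *
s=monitor.get_state();print(s["position"],s["contact_force"],s["width"],s["ee_rot"])
for n in("wrist","scene"):
    im=eyes.get_image(n);save(im,n+"2.png")
    for b in blobs(im,80):print(*b)
E
```

```text
[0.43943386 0.26324442 0.11812612] [-0.63107366  0.18412368 -2.39079279] 0.05528062306865921 [-8.20753354e-06  7.50196310e-01  6.61215133e-01 -2.10988568e-04]
[254. 277.] 11609 0.1327 [0.4385 0.2636] [0.4383 0.261  0.0288]
[130.  66.] 302 0.118 [ 0.5211 -0.5534] [ 0.5304 -0.5541  0.054 ]
[259. 149.] 153 0.0644 [ 0.4581 -0.1193] [ 0.4589 -0.1203  0.0208]
[343. 202.] 206 0.0534 [0.4328 0.1187] [0.4325 0.1179 0.0194]
[417. 233.] 143 0.1324 [0.4448 0.28  ] [0.4425 0.2748 0.0223]
```

View pics/wrist2.png

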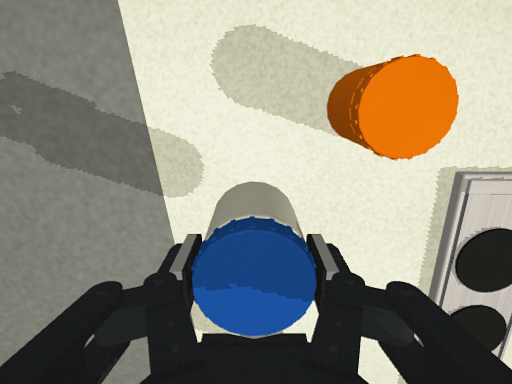

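View pics/scene2.png

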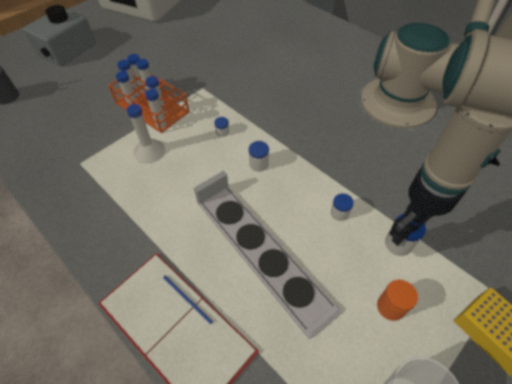

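Jar b is held upright and centred between the jaws; its cap is at (254,277) in the wrist view. I'll carry it to the pad farthest from the stop.

Emit:
send_rows([
  {"dp":[0,0,0.2],"rotation":[0,0,0]},
  {"dp":[0.12,-0.05,0.3],"rotation":[0,0,0]},
  {"dp":[0.3,-0.13,0.3],"rotation":[0,0,0]},
  {"dp":[0.48,-0.21,0.3],"rotation":[0,0,0]},
  {"dp":[0.66,-0.29,0.3],"rotation":[0,0,0]},
  {"dp":[0.84,-0.37,0.3],"rotation":[0,0,0]},
])

```text
clock: 4.4
position: [0.5409, 0.2185, 0.1529]
ee_rot: [-0.001, 0.75, 0.661, -0.001]
contact_force: [0.9, 0.1, -1.8]
width: 0.0552
```

Emit:
send_rows([
  {"dp":[0.2,-0.09,0],"rotation":[0,0,0]},
  {"dp":[0.4,-0.18,0],"rotation":[0,0,0]},
  {"dp":[0.6,-0.27,0],"rotation":[0,0,0]},
  {"dp":[0.75,-0.34,0],"rotation":[0,0,0]},
  {"dp":[0.85,-0.37,0],"rotation":[0,0,0]},
  {"dp":[0.85,-0.37,0],"rotation":[0,0,0]},
  {"dp":[0.85,-0.37,0],"rotation":[0,0,0]},
])

```text
clock: 4.98
position: [0.642, 0.1744, 0.1524]
ee_rot: [-0.001, 0.75, 0.661, -0.002]
contact_force: [-0.1, -0.1, -2.0]
width: 0.055
```

```bash
cat > pads.py <<'E'
from m import *
import sys
def pads(im):
    W=world(im);c=im["color"].astype(int)
    M=((c.max(-1)<60)&(abs(W[...,2]-.015)<.006)).astype(np.uint8)
    k,l,s,ce=cv2.connectedComponentsWithStats(M)
    for i in range(1,k):
        if s[i,4]>150:
            p=W[l==i];print("dark",ce[i].round(1),s[i,4],p.mean(0).round(4),np.ptp(p,0).round(3), cv2.minEnclosingCircle(p[:,:2].astype(np.float32)))
s=monitor.get_state();print(s["position"].round(4),s["contact_force"].round(1),s["width"])
for n in sys.argv[2:]:
    im=eyes.get_image(n);save(im,n+sys.argv[1]+".png");print(n)
    for b in blobs(im,40):print(*b)
    pads(im)
E
python3 pads.py 3 wrist
```

```text
[0.642  0.1744 0.1524] [-0.1 -0.1 -2. ] 0.05504988642686752
wrist
[254. 277.] 11640 0.1669 [0.6412 0.1747] [0.6408 0.1721 0.029 ]
[431. 268.] 493 0.0207 [0.8069 0.0643] [0.8072 0.0615 0.0364]
[ 33. 281.] 2039 0.0529 [0.4299 0.1175] [0.4283 0.1162 0.0227]
dark [256.3 170. ] 1906 [0.6447 0.1869 0.0153] [0.063 0.046 0.006] ((0.6426237225532532, 0.17468500137329102), 0.031688522547483444)
```

View pics/wrist3.png

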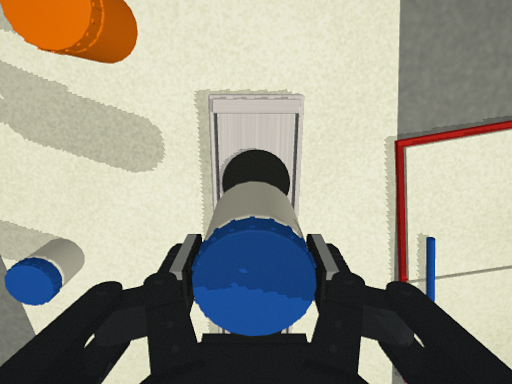

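Over the pad, the jar is at (.641,.174) and the pad at (.643,.175). Lowering.

Emit:
send_rows([
  {"dp":[0.01,0,-0.15],"rotation":[0,0,0]},
  {"dp":[0.01,0,-0.3],"rotation":[0,0,0]},
  {"dp":[0.01,0,-0.45],"rotation":[0,0,0]},
  {"dp":[0.01,0,-0.55],"rotation":[0,0,0]},
  {"dp":[0.01,0,-0.6],"rotation":[0,0,0]},
  {"dp":[0.01,0,-0.62],"rotation":[0,0,0]},
  {"dp":[0.01,0,-0.63],"rotation":[0,0,0]},
  {"dp":[0.01,0,-0.63],"rotation":[0,0,0]},
  {"dp":[0.01,0,-0.63],"rotation":[0,0,0]},
])

```text
clock: 5.78
position: [0.6446, 0.1749, 0.0798]
ee_rot: [0.001, 0.75, 0.661, 0.001]
contact_force: [0.2, 0.8, -1.2]
width: 0.0552
```

Emit:
send_rows([
  {"dp":[0,0,0],"rotation":[0,0,0]},
  {"dp":[0,0,0],"rotation":[0,0,0]},
])

```text
clock: 5.95
position: [0.6444, 0.1748, 0.0795]
ee_rot: [0.0, 0.75, 0.661, 0.001]
contact_force: [0.3, -0.4, -1.7]
width: 0.0553
```

```bash
python3 pads.py 4 wrist
```

```text
[0.6444 0.1748 0.0795] [ 0.3 -0.4 -1.7] 0.05528884784699991
wrist
[254. 277.] 11648 0.094 [0.6435 0.175 ] [0.6433 0.1723 0.0292]
[480. 311.] 697 0.0204 [0.8059 0.0737] [0.8086 0.07   0.0282]
dark [248.  186.3] 1190 [0.6422 0.1946 0.0151] [0.063 0.038 0.005] ((0.6424944400787354, 0.17471575736999512), 0.031696997582912445)
```

Emit:
send_rows([
  {"dp":[-0.01,0,-0.015],"rotation":[0,0,0]},
  {"dp":[-0.01,0,-0.03],"rotation":[0,0,0]},
  {"dp":[-0.01,0,-0.03],"rotation":[0,0,0]},
  {"dp":[-0.01,0,-0.03],"rotation":[0,0,0]},
])

```text
clock: 6.33
position: [0.6427, 0.1747, 0.0757]
ee_rot: [0.0, 0.75, 0.661, 0.0]
contact_force: [-1.3, -0.3, 3.5]
width: 0.0552
```

Emit:
send_rows([
  {"dp":[0,0,0],"rotation":[0,0,0]},
  {"dp":[0,0,0],"rotation":[0,0,0]},
  {"dp":[0,0,0],"rotation":[0,0,0]},
  {"dp":[0,0,0],"rotation":[0,0,0]},
  {"dp":[0,0,0],"rotation":[0,0,0]},
  {"dp":[0,0,0],"rotation":[0,0,0]},
  {"dp":[0,0,0],"rotation":[0,0,0]},
  {"dp":[0,0,0],"rotation":[0,0,0]},
], fingers=-1)

```text
clock: 7.0
position: [0.6428, 0.1747, 0.0751]
ee_rot: [0.0, 0.75, 0.661, -0.0]
contact_force: [-0.2, -0.1, -0.5]
width: 0.0856
```

Emit:
send_rows([
  {"dp":[0,0,0.15],"rotation":[0,0,0]},
  {"dp":[0,0,0.35],"rotation":[0,0,0]},
  {"dp":[0,0,0.6],"rotation":[0,0,0]},
  {"dp":[0,0,0.85],"rotation":[0,0,0]},
  {"dp":[0,0,1],"rotation":[0,0,0]},
])

```text
clock: 7.42
position: [0.644, 0.1749, 0.1987]
ee_rot: [0.001, 0.75, 0.661, 0.002]
contact_force: [0.7, 0.0, 0.2]
width: 0.0854
```

Emit:
send_rows([
  {"dp":[-0.25,-0.07,0.1],"rotation":[0,0,0]},
  {"dp":[-0.55,-0.15,0.2],"rotation":[0,0,0]},
  {"dp":[-0.9,-0.24,0.4],"rotation":[0,0,0]},
  {"dp":[-0.9,-0.24,0.4],"rotation":[0,0,0]},
])

```text
clock: 7.75
position: [0.5302, 0.1451, 0.2461]
ee_rot: [-0.0, 0.75, 0.661, -0.0]
contact_force: [0.0, -0.1, -0.7]
width: 0.0854
```

Emit:
send_rows([
  {"dp":[-0.3,-0.08,0],"rotation":[0,0,0]},
  {"dp":[-0.6,-0.16,0],"rotation":[0,0,0]},
  {"dp":[-0.9,-0.24,0],"rotation":[0,0,0]},
  {"dp":[-0.9,-0.24,0],"rotation":[0,0,0]},
  {"dp":[-0.9,-0.24,0],"rotation":[0,0,0]},
])

```text
clock: 8.17
position: [0.4253, 0.1169, 0.2435]
ee_rot: [0.0, 0.75, 0.661, 0.0]
contact_force: [0.5, -0.3, -0.1]
width: 0.0853
```

```bash
python3 pads.py 5 wrist scene
```

```text
[0.4253 0.1169 0.2435] [ 0.5 -0.3 -0.1] 0.0853322620884168
wrist
[479.  91.] 3448 0.0904 [0.639  0.1727] [0.6402 0.1725 0.0289]
[256. 169.] 1173 0.0532 [0.4276 0.1167] [0.4274 0.116  0.0222]
[302. 332.] 353 0.0635 [ 0.4623 -0.1075] [ 0.4583 -0.1135  0.0227]
dark [421.   81.1] 368 [0.6257 0.1865 0.0155] [0.048 0.061 0.006] ((0.6403838396072388, 0.1752282828092575), 0.03168240934610367)
dark [422.2 158.1] 2040 [0.6315 0.0961 0.0154] [0.064 0.063 0.006] ((0.6315085887908936, 0.09543757140636444), 0.03241557627916336)
dark [411.3 217.7] 1676 [0.6211 0.0172 0.0154] [0.063 0.062 0.006] ((0.621471107006073, 0.016609210520982742), 0.03236107528209686)
dark [404.4 268.4] 1168 [ 0.6144 -0.0592  0.0153] [0.059 0.062 0.005] ((0.6109888553619385, -0.06371131539344788), 0.03245844691991806)
scene
[130.  66.] 301 0.1178 [ 0.5213 -0.5528] [ 0.5279 -0.5534  0.0524]
[152.  81.] 63 0.1182 [ 0.5197 -0.4539] [ 0.5194 -0.4545  0.0131]
[151.  94.] 64 0.1181 [ 0.5498 -0.4132] [ 0.5496 -0.4132  0.014 ]
[133. 109.] 71 0.1502 [ 0.6302 -0.3591] [ 0.6296 -0.3595  0.0136]
[221. 122.] 50 0.0428 [ 0.4466 -0.272 ] [ 0.4469 -0.2715  0.0137]
[259. 149.] 158 0.0645 [ 0.4584 -0.1193] [ 0.4589 -0.1203  0.0214]
[343. 202.] 202 0.0535 [0.4328 0.1186] [0.4322 0.1187 0.0199]
[291. 275.] 40 0.0905 [0.6549 0.1597] [0.6535 0.1593 0.0164]
[302. 279.] 223 0.0905 [0.6472 0.1798] [0.6466 0.1752 0.0238]
dark [229.4 212.3] 402 [ 0.6138 -0.0606  0.0156] [0.057 0.057 0.009] ((0.6131529808044434, -0.06101199984550476), 0.029134385287761688)
dark [250.2 236.3] 465 [0.6239 0.0182 0.0155] [0.057 0.057 0.008] ((0.6230801939964294, 0.017684051766991615), 0.02926577627658844)
dark [273.1 262.7] 553 [0.6343 0.0973 0.0155] [0.058 0.058 0.008] ((0.6338271498680115, 0.09704215824604034), 0.029556484892964363)
```

View pics/wrist5.png

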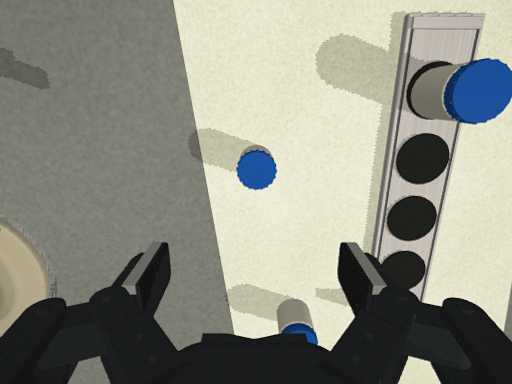

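View pics/scene5.png

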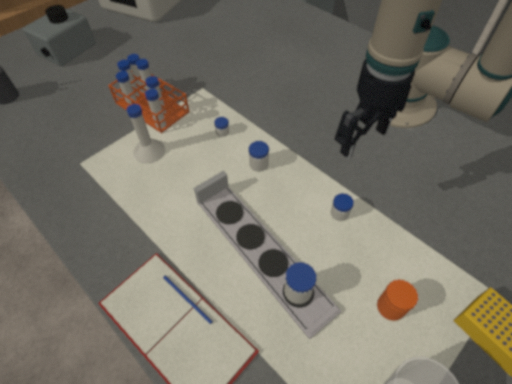

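Jar b stands at the centre of its pad. Next is jar a, at (256,169) in the wrist view.

Emit:
send_rows([
  {"dp":[0.02,0,-0.3],"rotation":[0,0,0]},
  {"dp":[0.02,0,-0.6],"rotation":[0,0,0]},
  {"dp":[0.02,0,-0.84],"rotation":[0,0,0]},
  {"dp":[0.02,0,-0.84],"rotation":[0,0,0]},
  {"dp":[0.02,0,-0.84],"rotation":[0,0,0]},
])

```text
clock: 8.68
position: [0.4297, 0.1172, 0.1414]
ee_rot: [-0.001, 0.75, 0.661, -0.001]
contact_force: [0.3, -0.1, 0.5]
width: 0.0856
```

Emit:
send_rows([
  {"dp":[0,0,-0.2],"rotation":[0,0,0]},
  {"dp":[0,0,-0.4],"rotation":[0,0,0]},
  {"dp":[0,0,-0.6],"rotation":[0,0,0]},
  {"dp":[0,0,-0.75],"rotation":[0,0,0]},
  {"dp":[0,0,-0.82],"rotation":[0,0,0]},
  {"dp":[0,0,-0.82],"rotation":[0,0,0]},
  {"dp":[0,0,-0.82],"rotation":[0,0,0]},
])

```text
clock: 9.27
position: [0.4311, 0.1173, 0.0451]
ee_rot: [0.001, 0.75, 0.661, 0.001]
contact_force: [-0.7, -1.0, -0.2]
width: 0.0856
```

Emit:
send_rows([
  {"dp":[0,0,0],"rotation":[0,0,0]},
  {"dp":[0,0,0],"rotation":[0,0,0]},
  {"dp":[0,0,0],"rotation":[0,0,0]},
  {"dp":[0,0,0],"rotation":[0,0,0]},
  {"dp":[0,0,0],"rotation":[0,0,0]},
  {"dp":[0,0,0],"rotation":[0,0,0]},
  {"dp":[0,0,0],"rotation":[0,0,0]},
  {"dp":[0,0,0],"rotation":[0,0,0]},
  {"dp":[0,0,0],"rotation":[0,0,0]},
  {"dp":[0,0,0],"rotation":[0,0,0]},
], fingers=1, grip_force=30)

```text
clock: 10.1
position: [0.4298, 0.1172, 0.045]
ee_rot: [0.001, 0.75, 0.661, 0.001]
contact_force: [-1.7, -0.6, 5.0]
width: 0.0433
```

Emit:
send_rows([
  {"dp":[0,0,0.1],"rotation":[0,0,0]},
  {"dp":[0,0,0.3],"rotation":[0,0,0]},
  {"dp":[0,0,0.5],"rotation":[0,0,0]},
  {"dp":[0,0,0.7],"rotation":[0,0,0]},
  {"dp":[0,0,0.7],"rotation":[0,0,0]},
  {"dp":[0,0,0.7],"rotation":[0,0,0]},
])

```text
clock: 10.6
position: [0.43, 0.1172, 0.1292]
ee_rot: [0.001, 0.75, 0.661, 0.002]
contact_force: [-0.5, -0.4, -1.5]
width: 0.0431
```

```bash
python3 pads.py 6 wrist
```

```text
[0.43   0.1172 0.1292] [-0.5 -0.4 -1.5] 0.04310330649311383
wrist
[254. 268.] 6781 0.1373 [0.4292 0.1177] [0.4292 0.1156 0.023 ]
dark [472.8  63.9] 158 [0.609  0.1966 0.013 ] [0.009 0.048 0.004] ((0.6087747812271118, 0.19385473430156708), 0.024365616962313652)
dark [486.7  83.2] 728 [0.6194 0.181  0.0152] [0.027 0.061 0.006] ((0.6356651782989502, 0.17455936968326569), 0.030647343024611473)
dark [484.  186.4] 3506 [0.6267 0.096  0.0154] [0.054 0.064 0.005] ((0.6306833624839783, 0.094667948782444), 0.03263278305530548)
dark [468.4 266.2] 3189 [0.6209 0.0175 0.0153] [0.068 0.064 0.006] ((0.6232678890228271, 0.016787247732281685), 0.034438055008649826)
dark [463.9 323.7] 929 [ 0.6228 -0.0498  0.0152] [0.051 0.049 0.006] ((0.6202197074890137, -0.0563858300447464), 0.0323716439306736)
```

View pics/wrist6.png

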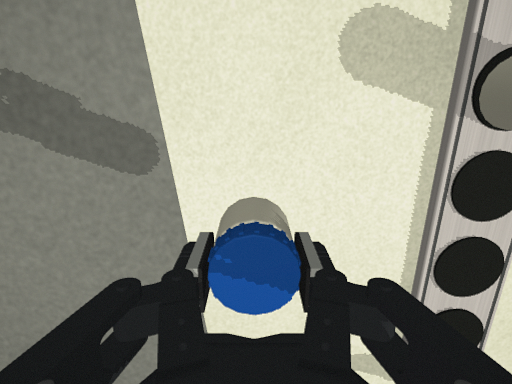

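Jar a is held upright; its cap is at (254,268). I'll carry it to the second pad from the stop.

Emit:
send_rows([
  {"dp":[0.12,-0.06,0],"rotation":[0,0,0]},
  {"dp":[0.3,-0.15,0],"rotation":[0,0,0]},
  {"dp":[0.48,-0.25,0],"rotation":[0,0,0]},
  {"dp":[0.66,-0.34,0],"rotation":[0,0,0]},
  {"dp":[0.8,-0.42,0],"rotation":[0,0,0]},
])

```text
clock: 11.07
position: [0.5272, 0.0653, 0.1263]
ee_rot: [-0.0, 0.75, 0.661, -0.0]
contact_force: [0.3, -0.8, -0.5]
width: 0.0433
```

Emit:
send_rows([
  {"dp":[0.2,-0.1,0],"rotation":[0,0,0]},
  {"dp":[0.4,-0.2,0],"rotation":[0,0,0]},
  {"dp":[0.6,-0.31,0],"rotation":[0,0,0]},
  {"dp":[0.75,-0.4,0],"rotation":[0,0,0]},
  {"dp":[0.8,-0.42,0],"rotation":[0,0,0]},
  {"dp":[0.8,-0.42,0],"rotation":[0,0,0]},
  {"dp":[0.8,-0.42,0],"rotation":[0,0,0]},
  {"dp":[0.8,-0.42,0],"rotation":[0,0,0]},
])

```text
clock: 11.73
position: [0.6195, 0.0169, 0.127]
ee_rot: [-0.001, 0.75, 0.661, -0.001]
contact_force: [0.3, -0.0, -0.9]
width: 0.0434
```

```bash
python3 pads.py 7 wrist
```

```text
[0.6195 0.0169 0.127 ] [ 0.3 -0.  -0.9] 0.04335429101307483
wrist
[488. 143.] 1952 0.0205 [0.8079 0.0338] [0.8104 0.0272 0.0699]
[254. 268.] 6796 0.135 [0.6186 0.0173] [0.6187 0.0152 0.0231]
[117. 380.] 42 0.0604 [ 0.4788 -0.126 ] [ 0.4784 -0.1271  0.0048]
dark [261.6  14.4] 318 [0.6407 0.1487 0.0154] [0.053 0.019 0.005] ((0.640275239944458, 0.15782690048217773), 0.02654719538986683)
dark [258.9  92.6] 5480 [0.6324 0.0961 0.0153] [0.063 0.063 0.005] ((0.6322305202484131, 0.0951065719127655), 0.03173287957906723)
dark [259.1 182. ] 2785 [0.6239 0.025  0.0152] [0.063 0.054 0.005] ((0.6220578551292419, 0.015921033918857574), 0.03176277130842209)
```

Emit:
send_rows([
  {"dp":[0.03,0,-0.15],"rotation":[0,0,0]},
  {"dp":[0.03,0,-0.3],"rotation":[0,0,0]},
  {"dp":[0.03,0,-0.42],"rotation":[0,0,0]},
  {"dp":[0.03,0,-0.5],"rotation":[0,0,0]},
  {"dp":[0.03,0,-0.53],"rotation":[0,0,0]},
  {"dp":[0.03,0,-0.53],"rotation":[0,0,0]},
  {"dp":[0.03,0,-0.53],"rotation":[0,0,0]},
])

```text
clock: 12.37
position: [0.625, 0.0166, 0.0649]
ee_rot: [0.0, 0.75, 0.661, 0.0]
contact_force: [0.5, -0.7, -0.1]
width: 0.0431
```

```bash
python3 pads.py 8 wrist
```

```text
[0.625  0.0166 0.0649] [ 0.5 -0.7 -0.1] 0.04311179553597631
wrist
[254. 269.] 6863 0.073 [0.624  0.0168] [0.6237 0.0144 0.0236]
dark [250.3  90.6] 10196 [0.6323 0.0964 0.0153] [0.063 0.063 0.005] ((0.6321600675582886, 0.09521093219518661), 0.031872138381004333)
dark [247.4 199.8] 2481 [0.6219 0.0318 0.0152] [0.063 0.047 0.006] ((0.621865451335907, 0.01625867187976837), 0.0316874161362648)
dark [249.4 321.9] 2136 [ 0.6109 -0.0626  0.0152] [0.063 0.039 0.005] ((0.6116600632667542, -0.0633167251944542), 0.03213033825159073)
```

Emit:
send_rows([
  {"dp":[-0.015,0,-0.02],"rotation":[0,0,0]},
  {"dp":[-0.015,0,-0.035],"rotation":[0,0,0]},
  {"dp":[-0.015,0,-0.045],"rotation":[0,0,0]},
  {"dp":[-0.015,0,-0.045],"rotation":[0,0,0]},
  {"dp":[-0.015,0,-0.045],"rotation":[0,0,0]},
])

```text
clock: 12.83
position: [0.623, 0.0163, 0.06]
ee_rot: [0.0, 0.75, 0.661, 0.0]
contact_force: [-2.6, 0.0, 5.5]
width: 0.043
```

Contact at 5.5 N. Release, rise, and go to jar d, near (.457,-.122).

Emit:
send_rows([
  {"dp":[0,0,0],"rotation":[0,0,0]},
  {"dp":[0,0,0],"rotation":[0,0,0]},
  {"dp":[0,0,0],"rotation":[0,0,0]},
  {"dp":[0,0,0],"rotation":[0,0,0]},
  {"dp":[0,0,0],"rotation":[0,0,0]},
  {"dp":[0,0,0],"rotation":[0,0,0]},
  {"dp":[0,0,0],"rotation":[0,0,0]},
  {"dp":[0,0,0],"rotation":[0,0,0]},
], fingers=-1)

```text
clock: 13.5
position: [0.623, 0.0163, 0.0588]
ee_rot: [-0.0, 0.75, 0.661, -0.0]
contact_force: [-0.2, -0.9, -0.5]
width: 0.0851
```

Emit:
send_rows([
  {"dp":[0,0,0.15],"rotation":[0,0,0]},
  {"dp":[0,0,0.35],"rotation":[0,0,0]},
  {"dp":[0,0,0.6],"rotation":[0,0,0]},
  {"dp":[0,0,0.85],"rotation":[0,0,0]},
  {"dp":[0,0,1],"rotation":[0,0,0]},
])

```text
clock: 13.92
position: [0.6242, 0.0162, 0.1823]
ee_rot: [0.002, 0.75, 0.661, 0.002]
contact_force: [1.3, -0.0, 0.8]
width: 0.0853
```

Emit:
send_rows([
  {"dp":[-0.2,-0.15,0.2],"rotation":[0,0,0]},
  {"dp":[-0.45,-0.37,0.4],"rotation":[0,0,0]},
  {"dp":[-0.7,-0.58,0.5],"rotation":[0,0,0]},
  {"dp":[-0.7,-0.58,0.5],"rotation":[0,0,0]},
])

```text
clock: 14.25
position: [0.5357, -0.0563, 0.2421]
ee_rot: [0.002, 0.751, 0.66, -0.001]
contact_force: [-0.0, 0.5, -0.1]
width: 0.0851
```

Emit:
send_rows([
  {"dp":[-0.23,-0.19,0],"rotation":[0,0,0]},
  {"dp":[-0.46,-0.38,0],"rotation":[0,0,0]},
  {"dp":[-0.69,-0.57,0],"rotation":[0,0,0]},
  {"dp":[-0.69,-0.57,0],"rotation":[0,0,0]},
  {"dp":[-0.69,-0.57,0],"rotation":[0,0,0]},
])

```text
clock: 14.67
position: [0.4552, -0.1224, 0.2391]
ee_rot: [0.0, 0.751, 0.66, 0.0]
contact_force: [0.3, 0.6, 0.4]
width: 0.0857
```

```bash
python3 pads.py 9 wrist scene
```

```text
[ 0.4552 -0.1224  0.2391] [0.3 0.6 0.4] 0.08567345387857003
wrist
[416.  14.] 1438 0.0683 [0.6192 0.0061] [0.6208 0.0128 0.023 ]
[253. 173.] 1659 0.0642 [ 0.4541 -0.1226] [ 0.4539 -0.1235  0.0254]
[259. 282.] 665 0.042 [ 0.4418 -0.2752] [ 0.4416 -0.2759  0.0191]
dark [379.4  29.4] 810 [0.607  0.0052 0.0154] [0.057 0.05  0.005] ((0.6203877925872803, 0.013903739862143993), 0.03163781762123108)
dark [383.1  95.1] 2530 [ 0.6111 -0.0629  0.0154] [0.064 0.062 0.006] ((0.6113213300704956, -0.06404466181993484), 0.032238155603408813)
scene
[129.  66.] 301 0.1181 [ 0.5214 -0.5532] [ 0.5292 -0.5539  0.053 ]
[152.  81.] 64 0.1181 [ 0.5196 -0.4544] [ 0.5191 -0.4559  0.0146]
[151.  93.] 64 0.1182 [ 0.5494 -0.4133] [ 0.5477 -0.4147  0.0155]
[133. 110.] 74 0.1501 [ 0.6303 -0.3586] [ 0.6296 -0.3593  0.0134]
[221. 122.] 56 0.0424 [ 0.4462 -0.2721] [ 0.4464 -0.272   0.0135]
[259. 149.] 153 0.0646 [ 0.458 -0.119] [ 0.459  -0.1198  0.0209]
[300. 278.] 333 0.0906 [0.6472 0.1755] [0.6457 0.1747 0.0242]
dark [229.4 212.2] 413 [ 0.6136 -0.0608  0.0155] [0.057 0.058 0.007] ((0.6135081648826599, -0.06076699122786522), 0.02921883389353752)
dark [273.2 262.7] 558 [0.6343 0.0975 0.0155] [0.058 0.059 0.008] ((0.6337575912475586, 0.09757450222969055), 0.029774948954582214)
```

View pics/wrist9.png

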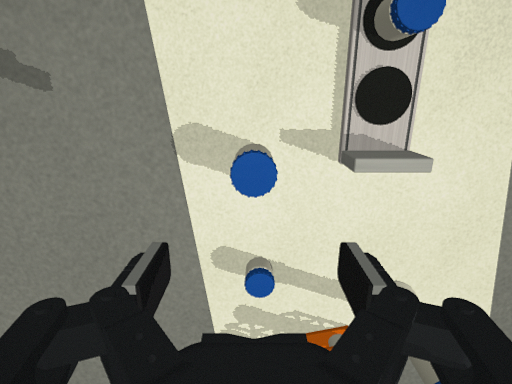

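Jar d is at (253,173) and jar c at (259,282) in the wrist view. Jar a is on its pad, its cap at (416,14). Grasping d.

Emit:
send_rows([
  {"dp":[0,0,-0.3],"rotation":[0,0,0]},
  {"dp":[0,0,-0.6],"rotation":[0,0,0]},
  {"dp":[0,0,-0.8],"rotation":[0,0,0]},
  {"dp":[0,0,-0.8],"rotation":[0,0,0]},
  {"dp":[0,0,-0.8],"rotation":[0,0,0]},
])

```text
clock: 15.18
position: [0.4565, -0.1208, 0.1421]
ee_rot: [-0.001, 0.75, 0.662, -0.0]
contact_force: [0.0, 0.0, 0.8]
width: 0.0852
```

Emit:
send_rows([
  {"dp":[0,0,-0.2],"rotation":[0,0,0]},
  {"dp":[0,0,-0.4],"rotation":[0,0,0]},
  {"dp":[0,0,-0.6],"rotation":[0,0,0]},
  {"dp":[0,0,-0.75],"rotation":[0,0,0]},
  {"dp":[0,0,-0.78],"rotation":[0,0,0]},
  {"dp":[0,0,-0.78],"rotation":[0,0,0]},
  {"dp":[0,0,-0.78],"rotation":[0,0,0]},
])

```text
clock: 15.77
position: [0.4581, -0.1222, 0.0509]
ee_rot: [0.002, 0.75, 0.661, 0.001]
contact_force: [0.8, 0.2, 0.7]
width: 0.0853
```

Emit:
send_rows([
  {"dp":[0,0,0],"rotation":[0,0,0]},
  {"dp":[0,0,0],"rotation":[0,0,0]},
  {"dp":[0,0,0],"rotation":[0,0,0]},
  {"dp":[0,0,0],"rotation":[0,0,0]},
  {"dp":[0,0,0],"rotation":[0,0,0]},
  {"dp":[0,0,0],"rotation":[0,0,0]},
  {"dp":[0,0,0],"rotation":[0,0,0]},
  {"dp":[0,0,0],"rotation":[0,0,0]},
  {"dp":[0,0,0],"rotation":[0,0,0]},
  {"dp":[0,0,0],"rotation":[0,0,0]},
], fingers=1, grip_force=30)

```text
clock: 16.6
position: [0.4568, -0.1219, 0.0505]
ee_rot: [0.001, 0.75, 0.661, 0.0]
contact_force: [-0.2, 0.3, 5.7]
width: 0.0491
```

Emit:
send_rows([
  {"dp":[0,0,0.1],"rotation":[0,0,0]},
  {"dp":[0,0,0.3],"rotation":[0,0,0]},
  {"dp":[0,0,0.5],"rotation":[0,0,0]},
  {"dp":[0,0,0.7],"rotation":[0,0,0]},
  {"dp":[0,0,0.9],"rotation":[0,0,0]},
  {"dp":[0,0,0.95],"rotation":[0,0,0]},
  {"dp":[0,0,0.95],"rotation":[0,0,0]},
])

```text
clock: 17.18
position: [0.4574, -0.1222, 0.1654]
ee_rot: [0.002, 0.75, 0.661, 0.001]
contact_force: [0.5, 0.2, -0.4]
width: 0.0495
```

```bash
python3 pads.py 10 wrist
```

```text
[ 0.4574 -0.1222  0.1654] [ 0.5  0.2 -0.4] 0.0494973985326804
wrist
[464.   5.] 462 0.0678 [ 0.6168 -0.0049] [ 0.6177 -0.0029  0.0139]
[254. 277.] 9588 0.1789 [ 0.4564 -0.1219] [ 0.4561 -0.1243  0.0259]
dark [417.4  21.7] 972 [ 0.611  -0.0035  0.0154] [0.057 0.031 0.006] ((0.6176648139953613, 0.005406685173511505), 0.03006731905043125)
dark [414.7  95. ] 4079 [ 0.611  -0.0626  0.0154] [0.064 0.063 0.005] ((0.6112479567527771, -0.06399522721767426), 0.032483235001564026)
```

View pics/wrist10.png

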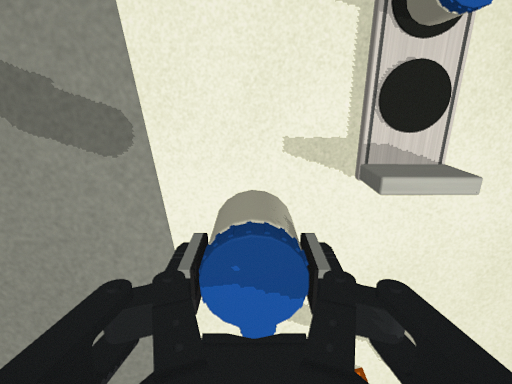

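Jar d is held upright, with its underside at 0.115 m. I'll carry it to the third pad.

Emit:
send_rows([
  {"dp":[0.07,0.1,0],"rotation":[0,0,0]},
  {"dp":[0.2,0.25,0],"rotation":[0,0,0]},
  {"dp":[0.33,0.41,0],"rotation":[0,0,0]},
  {"dp":[0.46,0.57,0],"rotation":[0,0,0]},
  {"dp":[0.6,0.75,0],"rotation":[0,0,0]},
  {"dp":[0.73,0.91,0],"rotation":[0,0,0]},
])

```text
clock: 17.73
position: [0.5432, -0.0111, 0.161]
ee_rot: [-0.002, 0.75, 0.661, -0.001]
contact_force: [-0.2, -1.3, -1.0]
width: 0.0493
```

Emit:
send_rows([
  {"dp":[0.13,0.16,0],"rotation":[0,0,0]},
  {"dp":[0.3,0.37,0],"rotation":[0,0,0]},
  {"dp":[0.46,0.57,0],"rotation":[0,0,0]},
  {"dp":[0.6,0.75,0],"rotation":[0,0,0]},
  {"dp":[0.69,0.86,0],"rotation":[0,0,0]},
  {"dp":[0.73,0.91,0],"rotation":[0,0,0]},
  {"dp":[0.73,0.91,0],"rotation":[0,0,0]},
  {"dp":[0.73,0.91,0],"rotation":[0,0,0]},
])

```text
clock: 18.4
position: [0.6301, 0.0963, 0.1616]
ee_rot: [-0.001, 0.75, 0.661, -0.002]
contact_force: [-0.3, 0.5, -0.2]
width: 0.0493
```

```bash
python3 pads.py 11 wrist
```

```text
[0.6301 0.0963 0.1616] [-0.3  0.5 -0.2] 0.04932809953997786
wrist
[258.  96.] 6035 0.0903 [0.6416 0.1729] [0.6416 0.172  0.0285]
[441. 219.] 1047 0.0207 [0.8082 0.0335] [0.809  0.0275 0.07  ]
[254. 276.] 9301 0.1752 [0.6292 0.0965] [0.629  0.0943 0.026 ]
dark [258.  173.2] 2370 [0.6338 0.103  0.0152] [0.062 0.054 0.005] ((0.6325391530990601, 0.0954747349023819), 0.03167344629764557)
dark [257.5 331.4] 379 [ 0.6103 -0.0844  0.0152] [0.058 0.022 0.003] ((0.6107614040374756, -0.07411336898803711), 0.029031462967395782)
```

View pics/wrist11.png

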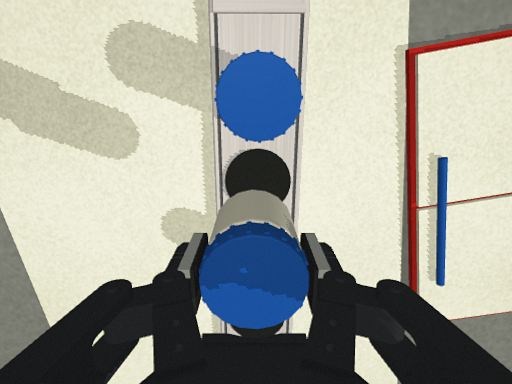

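Emit:
send_rows([
  {"dp":[0.01,0,-0.15],"rotation":[0,0,0]},
  {"dp":[0.01,0,-0.3],"rotation":[0,0,0]},
  {"dp":[0.01,0,-0.45],"rotation":[0,0,0]},
  {"dp":[0.01,0,-0.6],"rotation":[0,0,0]},
  {"dp":[0.01,0,-0.7],"rotation":[0,0,0]},
  {"dp":[0.01,0,-0.76],"rotation":[0,0,0]},
  {"dp":[0.01,0,-0.76],"rotation":[0,0,0]},
  {"dp":[0.01,0,-0.76],"rotation":[0,0,0]},
])

```text
clock: 19.12
position: [0.6322, 0.0959, 0.0723]
ee_rot: [-0.0, 0.751, 0.661, -0.0]
contact_force: [0.7, -0.2, -1.0]
width: 0.0488
```

```bash
python3 pads.py 12 wrist
```

```text
[0.6322 0.0959 0.0723] [ 0.7 -0.2 -1. ] 0.04882231755165926
wrist
[255.  92.] 20523 0.0902 [0.6416 0.1736] [0.6414 0.1719 0.0289]
[254. 276.] 9297 0.0859 [0.6313 0.0962] [0.6309 0.0939 0.0261]
[507. 313.] 755 0.0192 [ 0.8083 -0.0037] [0.8093 0.0095 0.0511]
dark [256.8 194.5] 1805 [0.6354 0.1115 0.0152] [0.063 0.047 0.005] ((0.632215142250061, 0.09527696669101715), 0.0318773128092289)
```

Emit:
send_rows([
  {"dp":[0.01,0,-0.03],"rotation":[0,0,0]},
  {"dp":[0.01,0,-0.05],"rotation":[0,0,0]},
  {"dp":[0.01,0,-0.06],"rotation":[0,0,0]},
  {"dp":[0.01,0,-0.06],"rotation":[0,0,0]},
  {"dp":[0.01,0,-0.06],"rotation":[0,0,0]},
])

```text
clock: 19.58
position: [0.6341, 0.0967, 0.0656]
ee_rot: [0.0, 0.75, 0.661, 0.0]
contact_force: [0.5, -0.5, 2.6]
width: 0.049
```

Emit:
send_rows([
  {"dp":[0,0,0],"rotation":[0,0,0]},
  {"dp":[0,0,0],"rotation":[0,0,0]},
  {"dp":[0,0,0],"rotation":[0,0,0]},
  {"dp":[0,0,0],"rotation":[0,0,0]},
  {"dp":[0,0,0],"rotation":[0,0,0]},
  {"dp":[0,0,0],"rotation":[0,0,0]},
  {"dp":[0,0,0],"rotation":[0,0,0]},
  {"dp":[0,0,0],"rotation":[0,0,0]},
], fingers=-1)

```text
clock: 20.25
position: [0.6338, 0.0967, 0.0649]
ee_rot: [0.0, 0.75, 0.661, 0.0]
contact_force: [-0.3, 0.8, -0.6]
width: 0.0855
```

Emit:
send_rows([
  {"dp":[0,0,0.15],"rotation":[0,0,0]},
  {"dp":[0,0,0.35],"rotation":[0,0,0]},
  {"dp":[0,0,0.6],"rotation":[0,0,0]},
  {"dp":[0,0,0.85],"rotation":[0,0,0]},
  {"dp":[0,0,1],"rotation":[0,0,0]},
])

```text
clock: 20.67
position: [0.635, 0.0968, 0.1884]
ee_rot: [0.001, 0.75, 0.661, 0.002]
contact_force: [0.2, -0.3, -0.3]
width: 0.0853
```

Emit:
send_rows([
  {"dp":[-0.1,-0.2,0.2],"rotation":[0,0,0]},
  {"dp":[-0.25,-0.5,0.4],"rotation":[0,0,0]},
  {"dp":[-0.4,-0.78,0.4],"rotation":[0,0,0]},
  {"dp":[-0.4,-0.78,0.4],"rotation":[0,0,0]},
])

```text
clock: 21.0
position: [0.5835, -0.0022, 0.2353]
ee_rot: [0.002, 0.751, 0.66, -0.001]
contact_force: [-0.7, 0.9, -0.3]
width: 0.0855
```

Emit:
send_rows([
  {"dp":[-0.13,-0.26,0],"rotation":[0,0,0]},
  {"dp":[-0.27,-0.52,0],"rotation":[0,0,0]},
  {"dp":[-0.4,-0.78,0],"rotation":[0,0,0]},
])

```text
clock: 21.25
position: [0.5368, -0.091, 0.2327]
ee_rot: [-0.0, 0.75, 0.662, -0.0]
contact_force: [-0.2, 0.5, -0.2]
width: 0.0856
```

Emit:
send_rows([
  {"dp":[-0.13,-0.26,0],"rotation":[0,0,0]},
  {"dp":[-0.27,-0.52,0],"rotation":[0,0,0]},
  {"dp":[-0.4,-0.78,0],"rotation":[0,0,0]},
])

```text
clock: 21.5
position: [0.4887, -0.185, 0.2328]
ee_rot: [-0.0, 0.75, 0.661, 0.0]
contact_force: [0.6, -0.8, -0.8]
width: 0.0858
```

Emit:
send_rows([
  {"dp":[-0.13,-0.26,0],"rotation":[0,0,0]},
  {"dp":[-0.27,-0.52,0],"rotation":[0,0,0]},
  {"dp":[-0.4,-0.76,0],"rotation":[0,0,0]},
  {"dp":[-0.4,-0.76,0],"rotation":[0,0,0]},
  {"dp":[-0.4,-0.76,0],"rotation":[0,0,0]},
])

```text
clock: 21.92
position: [0.4411, -0.2763, 0.2326]
ee_rot: [-0.0, 0.751, 0.66, 0.0]
contact_force: [-0.1, 0.8, -0.1]
width: 0.0852
```

```bash
python3 pads.py 13 wrist scene
```

```text
[ 0.4411 -0.2763  0.2326] [-0.1  0.8 -0.1] 0.08524259531284771
wrist
[255. 169.] 882 0.0422 [ 0.4419 -0.2764] [ 0.4418 -0.2768  0.0193]
[485. 271.] 1629 0.1502 [ 0.6241 -0.3627] [ 0.6255 -0.3645  0.0177]
[336. 335.] 174 0.1139 [ 0.5038 -0.4494] [ 0.5057 -0.4515  0.0095]
scene
[130.  66.] 302 0.1179 [ 0.5209 -0.5536] [ 0.5272 -0.5518  0.053 ]
[152.  81.] 67 0.1178 [ 0.5194 -0.4542] [ 0.5182 -0.4562  0.0135]
[151.  93.] 67 0.1183 [ 0.5492 -0.4137] [ 0.5498 -0.4156  0.0157]
[133. 110.] 74 0.1502 [ 0.6302 -0.3588] [ 0.63   -0.3588  0.0137]
[221. 122.] 43 0.0422 [ 0.4463 -0.2728] [ 0.4469 -0.273   0.0125]
[273. 250.] 202 0.0796 [0.6374 0.0982] [0.636  0.0974 0.0216]
[300. 277.] 440 0.0906 [0.6461 0.1744] [0.6456 0.174  0.0248]
dark [229.4 212.2] 416 [ 0.6137 -0.0608  0.0155] [0.06  0.058 0.007] ((0.613527238368988, -0.060939088463783264), 0.029928874224424362)
```

View pics/wrist13.png

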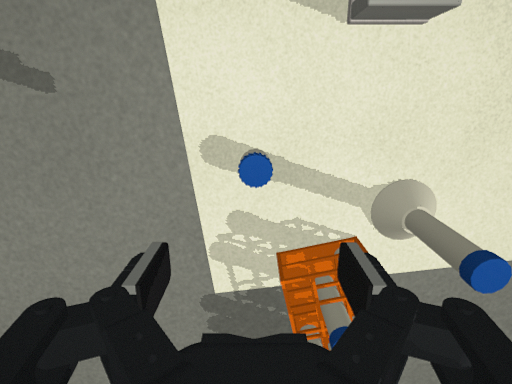

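View pics/scene13.png

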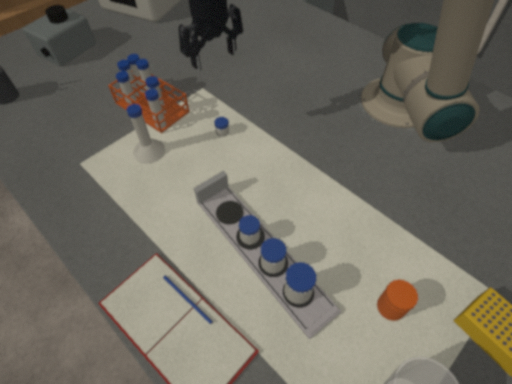

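Jars b, d and a stand on their pads. Jar c is at (255,169) in the wrist view, well away from the tube stand (405,208) and the rack (330,290). Grasping c.

Emit:
send_rows([
  {"dp":[0,0,-0.3],"rotation":[0,0,0]},
  {"dp":[0,0,-0.6],"rotation":[0,0,0]},
  {"dp":[0,0,-0.84],"rotation":[0,0,0]},
  {"dp":[0,0,-0.84],"rotation":[0,0,0]},
  {"dp":[0,0,-0.84],"rotation":[0,0,0]},
])

```text
clock: 22.43
position: [0.4417, -0.2734, 0.1312]
ee_rot: [-0.002, 0.75, 0.662, -0.0]
contact_force: [0.9, 0.1, 1.1]
width: 0.0853
```

Emit:
send_rows([
  {"dp":[0,0,-0.2],"rotation":[0,0,0]},
  {"dp":[0,0,-0.4],"rotation":[0,0,0]},
  {"dp":[0,0,-0.6],"rotation":[0,0,0]},
  {"dp":[0,0,-0.75],"rotation":[0,0,0]},
  {"dp":[0,0,-0.82],"rotation":[0,0,0]},
  {"dp":[0,0,-0.82],"rotation":[0,0,0]},
  {"dp":[0,0,-0.82],"rotation":[0,0,0]},
])

```text
clock: 23.02
position: [0.4432, -0.2759, 0.0352]
ee_rot: [0.001, 0.75, 0.661, 0.0]
contact_force: [0.3, 1.0, 0.6]
width: 0.0853
```

Emit:
send_rows([
  {"dp":[0,0,0],"rotation":[0,0,0]},
  {"dp":[0,0,0],"rotation":[0,0,0]},
  {"dp":[0,0,0],"rotation":[0,0,0]},
  {"dp":[0,0,0],"rotation":[0,0,0]},
  {"dp":[0,0,0],"rotation":[0,0,0]},
  {"dp":[0,0,0],"rotation":[0,0,0]},
  {"dp":[0,0,0],"rotation":[0,0,0]},
  {"dp":[0,0,0],"rotation":[0,0,0]},
  {"dp":[0,0,0],"rotation":[0,0,0]},
  {"dp":[0,0,0],"rotation":[0,0,0]},
], fingers=1, grip_force=30)

```text
clock: 23.85
position: [0.4422, -0.2756, 0.0347]
ee_rot: [0.001, 0.75, 0.661, 0.0]
contact_force: [-1.2, 1.7, 6.5]
width: 0.0373
```

Emit:
send_rows([
  {"dp":[0,0,0.1],"rotation":[0,0,0]},
  {"dp":[0,0,0.3],"rotation":[0,0,0]},
  {"dp":[0,0,0.5],"rotation":[0,0,0]},
  {"dp":[0,0,0.7],"rotation":[0,0,0]},
  {"dp":[0,0,0.9],"rotation":[0,0,0]},
  {"dp":[0,0,0.95],"rotation":[0,0,0]},
  {"dp":[0,0,0.95],"rotation":[0,0,0]},
])

```text
clock: 24.43
position: [0.4428, -0.2761, 0.1495]
ee_rot: [0.002, 0.75, 0.661, 0.0]
contact_force: [-0.0, -0.3, -0.5]
width: 0.0368
```

```bash
python3 pads.py 14 wrist
```

```text
[ 0.4428 -0.2761  0.1495] [-0.  -0.3 -0.5] 0.036774384439964516
wrist
[254. 268.] 5157 0.1569 [ 0.4418 -0.2758] [ 0.4412 -0.2781  0.0203]
```

View pics/wrist14.png

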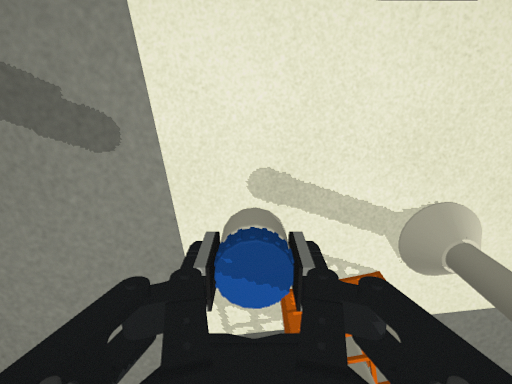

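Jar c is held upright; its cap is at (254,268). I'll carry it to the pad by the stop.

Emit:
send_rows([
  {"dp":[0.07,0.1,0],"rotation":[0,0,0]},
  {"dp":[0.2,0.25,0],"rotation":[0,0,0]},
  {"dp":[0.33,0.41,0],"rotation":[0,0,0]},
  {"dp":[0.46,0.57,0],"rotation":[0,0,0]},
  {"dp":[0.58,0.73,0],"rotation":[0,0,0]},
  {"dp":[0.7,0.88,0],"rotation":[0,0,0]},
])

```text
clock: 24.98
position: [0.5251, -0.168, 0.1453]
ee_rot: [-0.002, 0.75, 0.661, -0.001]
contact_force: [-0.2, -0.0, 0.4]
width: 0.037
```

Emit:
send_rows([
  {"dp":[0.13,0.16,0],"rotation":[0,0,0]},
  {"dp":[0.3,0.37,0],"rotation":[0,0,0]},
  {"dp":[0.46,0.57,0],"rotation":[0,0,0]},
  {"dp":[0.6,0.75,0],"rotation":[0,0,0]},
  {"dp":[0.67,0.84,0],"rotation":[0,0,0]},
  {"dp":[0.7,0.88,0],"rotation":[0,0,0]},
  {"dp":[0.7,0.88,0],"rotation":[0,0,0]},
  {"dp":[0.7,0.88,0],"rotation":[0,0,0]},
])

```text
clock: 25.65
position: [0.6086, -0.0647, 0.1467]
ee_rot: [-0.001, 0.75, 0.661, -0.001]
contact_force: [-1.1, -0.2, -0.0]
width: 0.0369
```

```bash
python3 pads.py 15 wrist
```

```text
[ 0.6086 -0.0647  0.1467] [-1.1 -0.2 -0. ] 0.03688295232002276
wrist
[493.  64.] 1522 0.0205 [0.8091 0.0114] [0.8098 0.0082 0.0506]
[260.  91.] 3708 0.0682 [0.6219 0.0147] [0.6218 0.014  0.0229]
[254. 268.] 5145 0.154 [ 0.6078 -0.0644] [ 0.6071 -0.0665  0.0201]
dark [258.   14.5] 793 [0.6282 0.0719 0.0153] [0.055 0.022 0.006] ((0.6305608749389648, 0.08124616742134094), 0.027917765080928802)
dark [252.6  85.2] 997 [0.6174 0.0208 0.0153] [0.063 0.063 0.004] ((0.6218613982200623, 0.01574994996190071), 0.03174443915486336)
dark [258.1 180.4] 3370 [ 0.612  -0.0609  0.0153] [0.063 0.061 0.006] ((0.6117237210273743, -0.063235804438591), 0.031735584139823914)
```

View pics/wrist15.png

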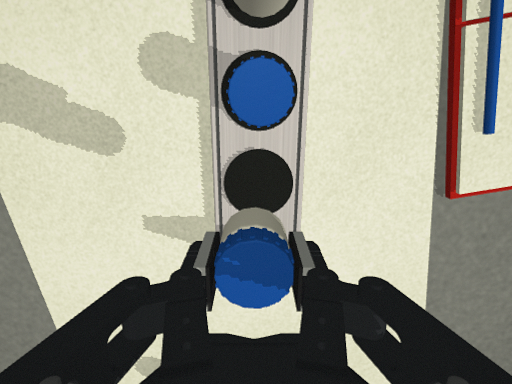

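Emit:
send_rows([
  {"dp":[0.02,0.015,-0.15],"rotation":[0,0,0]},
  {"dp":[0.02,0.015,-0.3],"rotation":[0,0,0]},
  {"dp":[0.02,0.015,-0.45],"rotation":[0,0,0]},
  {"dp":[0.02,0.015,-0.6],"rotation":[0,0,0]},
  {"dp":[0.02,0.015,-0.7],"rotation":[0,0,0]},
  {"dp":[0.02,0.015,-0.76],"rotation":[0,0,0]},
  {"dp":[0.02,0.015,-0.76],"rotation":[0,0,0]},
  {"dp":[0.02,0.015,-0.76],"rotation":[0,0,0]},
])

```text
clock: 26.37
position: [0.6119, -0.0632, 0.0567]
ee_rot: [0.0, 0.751, 0.661, -0.0]
contact_force: [0.6, 0.8, -0.4]
width: 0.037
```

```bash
python3 pads.py 16 wrist
```

```text
[ 0.6119 -0.0632  0.0567] [ 0.6  0.8 -0.4] 0.0369892104237326
wrist
[256.  90.] 11484 0.0682 [0.6219 0.0153] [0.622  0.0143 0.0229]
[254. 268.] 5172 0.0641 [ 0.6109 -0.0629] [ 0.6103 -0.065   0.0202]
dark [255.  203.8] 3227 [ 0.6137 -0.048   0.0152] [0.063 0.041 0.005] ((0.6115259528160095, -0.06294335424900055), 0.03160335123538971)
```

Emit:
send_rows([
  {"dp":[0,0.005,-0.03],"rotation":[0,0,0]},
  {"dp":[0,0.005,-0.05],"rotation":[0,0,0]},
  {"dp":[0,0.005,-0.06],"rotation":[0,0,0]},
  {"dp":[0,0.005,-0.06],"rotation":[0,0,0]},
  {"dp":[0,0.005,-0.06],"rotation":[0,0,0]},
])

```text
clock: 26.83
position: [0.6124, -0.0617, 0.0498]
ee_rot: [0.0, 0.75, 0.661, 0.0]
contact_force: [-0.3, -0.8, 2.2]
width: 0.0364
```

Contact at 2.2 N. Release, rise and back off for a last look.

Emit:
send_rows([
  {"dp":[0,0,0],"rotation":[0,0,0]},
  {"dp":[0,0,0],"rotation":[0,0,0]},
  {"dp":[0,0,0],"rotation":[0,0,0]},
  {"dp":[0,0,0],"rotation":[0,0,0]},
  {"dp":[0,0,0],"rotation":[0,0,0]},
  {"dp":[0,0,0],"rotation":[0,0,0]},
  {"dp":[0,0,0],"rotation":[0,0,0]},
  {"dp":[0,0,0],"rotation":[0,0,0]},
], fingers=-1)

```text
clock: 27.5
position: [0.6122, -0.0617, 0.0493]
ee_rot: [-0.0, 0.75, 0.661, -0.0]
contact_force: [-0.1, -0.4, -0.2]
width: 0.0854
```

Emit:
send_rows([
  {"dp":[0,0,0.15],"rotation":[0,0,0]},
  {"dp":[0,0,0.35],"rotation":[0,0,0]},
  {"dp":[0,0,0.6],"rotation":[0,0,0]},
  {"dp":[0,0,0.85],"rotation":[0,0,0]},
  {"dp":[0,0,1],"rotation":[0,0,0]},
])

```text
clock: 27.92
position: [0.6134, -0.0619, 0.1727]
ee_rot: [0.002, 0.75, 0.661, 0.001]
contact_force: [0.1, 0.4, -0.4]
width: 0.0854
```

Emit:
send_rows([
  {"dp":[-0.2,0,0.3],"rotation":[0,0,0]},
  {"dp":[-0.5,0,0.6],"rotation":[0,0,0]},
  {"dp":[-0.8,0,0.8],"rotation":[0,0,0]},
  {"dp":[-1,0,0.8],"rotation":[0,0,0]},
])

```text
clock: 28.25
position: [0.493, -0.0621, 0.2693]
ee_rot: [0.003, 0.75, 0.661, 0.002]
contact_force: [1.4, -0.1, 1.2]
width: 0.0852
```

Emit:
send_rows([
  {"dp":[-0.3,0,0],"rotation":[0,0,0]},
  {"dp":[-0.6,0,0],"rotation":[0,0,0]},
  {"dp":[-0.9,0,0],"rotation":[0,0,0]},
  {"dp":[-1,0,0],"rotation":[0,0,0]},
  {"dp":[-1,0,0],"rotation":[0,0,0]},
  {"dp":[-1,0,0],"rotation":[0,0,0]},
])

```text
clock: 28.75
position: [0.3725, -0.0618, 0.2659]
ee_rot: [0.001, 0.75, 0.661, 0.001]
contact_force: [0.7, 0.3, 0.5]
width: 0.0852
```

```bash
python3 pads.py 17 wrist scene top
```

```text
[ 0.3725 -0.0618  0.2659] [0.7 0.3 0.5] 0.08520110673757869
wrist
[500.   1.] 87 0.0762 [0.6255 0.0705] [0.6246 0.0709 0.0083]
[481.  66.] 1785 0.0684 [0.6198 0.0146] [0.6208 0.0144 0.023 ]
[457. 141.] 1020 0.0573 [ 0.6091 -0.0628] [ 0.6102 -0.0632  0.02  ]
dark [453.4  14.5] 397 [0.6192 0.0747 0.0154] [0.052 0.028 0.006] ((0.6260890364646912, 0.08108292520046234), 0.028109760954976082)
dark [441.3  67.6] 865 [0.6091 0.0193 0.0154] [0.055 0.062 0.005] ((0.6207910180091858, 0.016041181981563568), 0.03188692405819893)
dark [431. 134.] 885 [ 0.6014 -0.0591  0.0154] [0.06  0.063 0.005] ((0.6107856631278992, -0.06326310336589813), 0.03222150728106499)
scene
[130.  66.] 301 0.1179 [ 0.5204 -0.5538] [ 0.5289 -0.5542  0.0531]
[152.  81.] 63 0.1178 [ 0.5193 -0.4544] [ 0.5199 -0.4552  0.0135]
[151.  93.] 64 0.1183 [ 0.5493 -0.4137] [ 0.5494 -0.4149  0.0144]
[133. 110.] 73 0.1501 [ 0.6299 -0.3592] [ 0.6298 -0.3599  0.0137]
[273. 250.] 228 0.0797 [0.6378 0.0979] [0.6371 0.0977 0.0214]
[300. 277.] 438 0.0905 [0.646  0.1746] [0.6452 0.1732 0.0254]
top
[229.  91.] 49 0.0218 [0.8092 0.0268] [0.8092 0.0259 0.0666]
[175. 146.] 311 0.0911 [0.6407 0.1694] [0.6405 0.1698 0.0272]
[203. 149.] 247 0.0802 [0.6323 0.0923] [0.6323 0.0922 0.0243]
[378. 149.] 118 0.1514 [ 0.6256 -0.3634] [ 0.625  -0.3643  0.0161]
[233. 154.] 204 0.069 [0.6214 0.0133] [0.6222 0.013  0.022 ]
[261. 158.] 161 0.0585 [ 0.6107 -0.0648] [ 0.6111 -0.0646  0.0195]
[439. 176.] 115 0.1191 [ 0.5582 -0.5356] [ 0.5589 -0.5364  0.0169]
[395. 181.] 110 0.1193 [ 0.5464 -0.4186] [ 0.546  -0.4181  0.0152]
[455. 188.] 127 0.1196 [ 0.5273 -0.5774] [ 0.5278 -0.5769  0.0165]
[411. 193.] 111 0.119 [ 0.5153 -0.4601] [ 0.5143 -0.4596  0.0164]
[450. 202.] 253 0.1192 [ 0.4909 -0.5623] [ 0.4871 -0.5626  0.0351]
dark [259.8 161.1] 153 [ 0.6072 -0.0641  0.0161] [0.056 0.058 0.01 ] ((0.6114504933357239, -0.06469910591840744), 0.029977211728692055)
```

View pics/scene17.png

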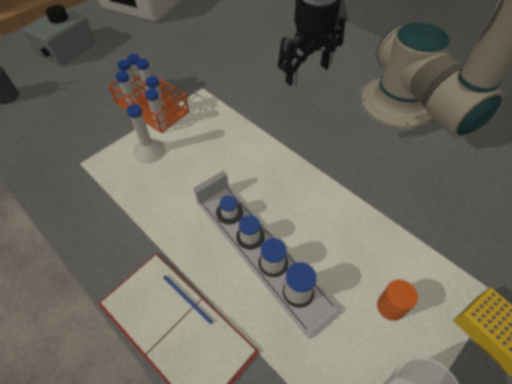

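View pics/top17.png

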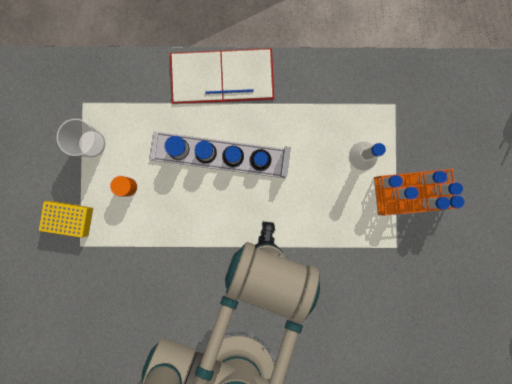

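View pics/wrist17.png

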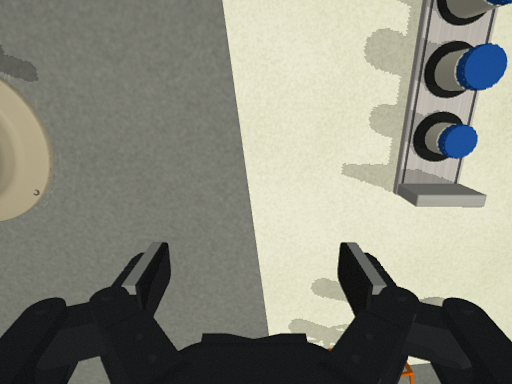

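All four jars stand upright on their pads in the right order. In the top view the caps at (175,146), (203,149), (233,154) and (261,158) lie 1–3.5 mm from the pad centres. The tube stand is where it was. Handing in.

```bash
python3 -c "
from rig import manip;print(manip.sign_off())"
```

```text
the job is handed in; nothing more can be done
None
```

I lined the four jars up on the rail in the order asked: shortest (c) on the pad next to the end stop, then a, d and the tallest (b) at the far end. I handed the job in after about 29 s of robot time.

- **Placement:** in the last top view the cap heights are 58, 69, 80 and 91 mm above the bench. That matches each jar standing upright on a pad. The jars sit about 1–3.5 mm from their pad centres; jar b is the farthest off, at about 3.5 mm in the top view and 2–2.5 mm in the wrist view.
- **Other objects:** the tube stand's cap measures within 1 mm of where it started. I did not go near the orange look-alike, which appears unmoved in the pictures. The gripper is open and clear of everything.
- **Disagreement between cameras:** the scene and top cameras differ by about 3–5 mm from each other. I placed each jar using pad and jar positions measured in the same wrist picture. In the last scene view my code did not report the two small caps (too few pixels), but both show in the pictures.
- **Forces:** the largest contact force reading was about 7 N. One move call was refused for its format and did not move the arm.

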